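Hang up the tampers and lay out the slip test

TASK

Change the bench over from press-moulding to a slip test: hang every tamper that stands on the bench on the rack hook tagged with the colour of its knob, with its stem between the two prongs and its knob resting on them, without knocking the dark tampers that hang beside it. On the ware board, stand the test cup upright exactly midway between the slip beaker and the tin, on the line between them, and put the sprig mould straight in front of the cup (on the robot's side), 10 cm from the cup centre to centre, flower up and with its longer sides along the board's length. Leave the beaker and the tin where they stand; any order will do.

Things in the scene. Friction and masses are not known exactly. Their poses are not given: they have to be found in the camera images.
- tamper_red_knob (a point): Hand tamper with a red knob, 155 mm tall, 0.18 kg, upright on the bench (may be absent). From the bottom: round metal foot 40 mm across, 22 high; steel stem 9 mm thick; red knob 29 mm across, 50 high, flat underside. Point: centre of the knob, 130 mm above the underside of the foot, 25 above the knob's underside; z up the stem.
- red_seat (a point): Where the red tamper's knob centre is when it hangs well on its hook, the one with the red tag on the bar behind it: 25 mm above the top of the prongs (on which the knob's underside rests). x points along the hook from its free tips to the bar, y along the bar to the left, z up. The knob may sit up to 26 mm either way along the hook.
- tamper_yellow_knob (a point): Hand tamper with a yellow knob, 155 mm tall, 0.18 kg, upright on the bench (may be absent). From the bottom: round metal foot 40 mm across, 22 high; steel stem 9 mm thick; yellow knob 29 mm across, 50 high, flat underside. Point: centre of the knob, 130 mm above the underside of the foot, 25 above the knob's underside; z up the stem.
- yellow_seat (a point): Where the yellow tamper's knob centre is when it hangs well on its hook, the one with the yellow tag on the bar behind it: 25 mm above the top of the prongs (on which the knob's underside rests). x points along the hook from its free tips to the bar, y along the bar to the left, z up. The knob may sit up to 26 mm either way along the hook.
- tamper_blue_knob (a point): Hand tamper with a blue knob, 155 mm tall, 0.18 kg, upright on the bench (may be absent). From the bottom: round metal foot 40 mm across, 22 high; steel stem 9 mm thick; blue knob 29 mm across, 50 high, flat underside. Point: centre of the knob, 130 mm above the underside of the foot, 25 above the knob's underside; z up the stem.
- blue_seat (a point): Where the blue tamper's knob centre is when it hangs well on its hook, the one with the blue tag on the bar behind it: 25 mm above the top of the prongs (on which the knob's underside rests). x points along the hook from its free tips to the bar, y along the bar to the left, z up. The knob may sit up to 26 mm either way along the hook.
- rack: Fixed wooden bar on two posts, 402 mm wide, 177 high, front to the robot; nothing above the bar. Origin: under its middle, axes as the seats'. Seven hooks 56 mm apart, each two level steel prongs 6 mm thick with a 15 mm gap for a stem, entered from the free end. Prong tips are 42 mm in front (-x) of the seat point and rise 9 mm above the prongs' top; bar and tag begin 28 mm behind it.
- spare_0_knob (a point): Another tamper, same shape and size, dark wooden knob, hanging loose on an untagged hook of the rack; the four of them are on every other hook, so that each tagged hook has one on either side. This point: centre of its knob, 130 mm above the underside of its foot.
- spare_1_knob (a point): Another tamper, same shape and size, dark wooden knob, hanging loose on an untagged hook of the rack; the four of them are on every other hook, so that each tagged hook has one on either side. This point: centre of its knob, 130 mm above the underside of its foot.
- spare_2_knob (a point): Another tamper, same shape and size, dark wooden knob, hanging loose on an untagged hook of the rack; the four of them are on every other hook, so that each tagged hook has one on either side. This point: centre of its knob, 130 mm above the underside of its foot.
- spare_3_knob (a point): Another tamper, same shape and size, dark wooden knob, hanging loose on an untagged hook of the rack; the four of them are on every other hook, so that each tagged hook has one on either side. This point: centre of its knob, 130 mm above the underside of its foot.
- ware_board: Fixed plywood ware board lying on the bench, 200 (x) x 340 (y) x 14 mm. Origin: centre of its underside; x points away from the robot across its short side, y along its length to the left, z up.
- beaker_mid (a point): Smooth pale beaker of slip standing on the ware board, towards one end of it, 71 mm across, 96 mm high; this point is its centre, half-way up. Its axis stands 40 mm behind the board's long centre line (+x of the board) and 130 mm to one side of the board's middle.
- tin_mid (a point): Empty ribbed metal tin standing on the ware board, towards its other end, 75 mm across, 97 mm high; this point is its centre, half-way up. Its axis stands 40 mm behind the board's long centre line and 130 mm to the other side of the middle, so the two stand 260 mm apart along the board's length.
- cup_mid (a point): Terracotta-coloured bisque test cup, empty, 62 mm across the rim, about 50 mm at the foot, 53 mm high, about 0.11 kg; this point is its centre, half-way up.
- mould_mid (a point): White plaster sprig mould, a block 50 (x) x 62 (y) x 26 mm with a flower pressed in its top, about 0.12 kg; this point is its centre, half-way up.
Mind the look-alikes: they are no part of the job. What is shaped like the part that bears cup_mid but pink is not meant.

How it is judged:
By the outcome, as a careful person would: the job done as asked, in the order asked, and still so for the second after the job is handed in, with the robot touching nothing.
Of tamper_red, tamper_yellow, tamper_blue only 2 to 3 are there at a start; the rules pass over those that are not, and their reading is None.
At some moment in a run one of cup, mould may be knocked a few centimetres aside while the robot is not near it.
It also fails if it takes over 208 s, if anything falls off the work surface, if the arm or the gripper's body presses on something with over 40 N, if the wrist force passes 120 N, or if a joint passes its speed limit or range.

ROBOT

A 6-joint arm with a two-finger parallel gripper is mounted at the origin on a cart in front of the work surface, level with it; the furniture and walls round the work are solid. World frame = base frame: x ahead of the robot, y to its left, z up, the work surface at z = 0. Lengths are in m, angles in rad, forces in N, time in s.
With the tool pointing down it reaches from about 0.3 to 0.775 m from the base axis. Payload 14.6 kg.
Tool frame: the origin (TCP) lies at the very end of the fingers, on their centre line; the grasp point (between the pads) lies 19 mm behind it; z points along the fingers, y is the line along which they close (so a half turn about z gives the same grasp; the last joint's range is limited). The gripper opens to 94 mm and grips with 3 to 60 N. Pads are 16 mm wide; open, the fingers measure 119 mm over their backs; the gripper's body (75 mm by 177 mm) begins 78 mm behind the grasp point.
Start: joints at [1.045, 0.3, 1.521, -0, 1.321, -0.067], TCP at [0.244, 0.493, 0.205] pointing down, gripper open.
Joint ranges: [-3.03, 3.03], [-0.79, 2.21], [0.23, 2.52], [-1.04, 4.18], [0, 3.07], [-2.55, 2.55]. Speed limits (rad/s): [2.22, 2.22, 2.57, 3.14, 3.14, 3.14].

INTERFACE

Orientations are given as [roll, pitch, yaw] about the fixed x, y, z axes, in that order (R = Rz(yaw) Ry(pitch) Rx(roll)).
In Python, from station import ctrl gives the robot as it stands.
- The arm moves only by the tool move_arm, never from a script. Its argument "increments" is a list of rows, each a list of 7 numbers: the opening, from 0 (shut) to 1 (fully open), then the shift along the tool's x, y, z in units of 50 mm (1.0 is 50 mm), then the turn, a rotation vector about the tool's x, y, z in rad. In form: [[claw, tx, ty, tz, rx, ry, rz], ...]. A call has 1 to 20 rows; each row shifts and turns the commanded pose from where the row before left it, along the tool's axes as they then stand; what a row does not reach is not made up. A row lasts 1/10 s, in which the tool goes at most 50 mm and 8.59 degrees, less where a joint would pass 70% of its speed; a pose out of reach is approached as far as the arm can. A call is refused whole if a number of a shift passes 1 or a number of a turn 0.15, either way. A call with a gripper value outside its range is refused whole. The fingers move at their own pace and stop on an object; "force" is the grip in N (left out, the last holds). Time passes only in rows, so rows that do not move let the fingers close. It gives the time, the measured TCP pose, the force, the opening and the grip force at its end, in the units of the state.
- ctrl.get_obs(): the state, without advancing time (a new reading comes with each control period).
- ctrl.camera(name): name is "side" or "top" or "wrist"; returns a dict with "color" (384x512x3 uint8, blue, green, red), "K" (3x3 intrinsics, pixels), "distortion" ([k1, k2, p1, p2, k3] as OpenCV has them; the pictures are not rectified), "pose" (4x4, takes a point from camera to world coordinates); the wrist camera has in their place "tool_from_camera" (4x4, takes a point from camera to tool coordinates, whose origin is the TCP and whose axes are the flange's). Camera axes: x right, y down, z forward; pixel columns grow to the right and rows downward; lengths in m; the calibration is good to about 2 mm. A picture is of the moment at which its call begins: read the wrist's pose just before it. There is no depth.
- ctrl.hand_in(): hands the job in; it is judged then, once.
Trained networks look in a picture, given as the dict that the camera call returned (one of the last four; its "shot" number tells which), for a name from the list of things; names that differ only in an ending like _2 or _b are one class to them, and where a whole thing is asked for, a point or a joint stands for the part that bears it (a point fixed in the world has none). Each returns a list of dicts, best first, with "conf" (0 to 1); they miss things now and then, are a little off and sometimes report something else, mostly with a low value. They report only what shows in the picture. A call takes as long as a camera call. They do not tell look-alikes from the thing itself.
- ctrl.cut_out(name, picture): "mask" (384x512 bool, what is visible of it) and "centre" ([row, column] in pixels, amid what is visible of it).
The state is a dict: "time_s": time; "qpos": joint angles; "joint_vel": joint speeds; "tau": joint torques, N m; "ee_pos": TCP position; "eef_rot": TCP orientation; "force": force on the tool from outside, world axes, zero at the start; "moment": the same for the moment, N m; "grip_width": finger opening in m; "grip_force": force on a finger pad.
Only numpy, scipy, OpenCV 4.12 (cv2) and the standard library are available. Lean on these libraries where they do the work, as an engineer would, in place of code of your own. Each camera call takes 0.05 s, during which the arm holds its last target. There are 200 camera calls.

## Working session

There is one attempt and no reset: what is moved stays moved. The work goes in short steps, Python scripts to look and compute and a tool call to move; the robot and the scene stay as the last step left them, time stands still between calls to the robot, and variables do not carry over. Pictures are saved under pics/ and viewed, at most 18 in all, crops included, and the job is handed in when it is done.

Besides the shell and the picture viewer there is one more tool, called as a command line: name --pt "numbers of a row" for each row, then --argument value for the rest. move_arm: Moves the arm, as the interface text tells. Its arguments: {"type":"object","properties":{"increments":{"type":"array","items":{"type":"array","items":{"type":"number"}}},"force":{"type":"number"}},"required":["increments"]}

```bash
ls; mkdir -p pics
cat > h.py <<'E'
import numpy as np,cv2
from station import ctrl
from scipy.spatial.transform import Rotation as R
def pose(c,o=None):
    if 'pose' in c: return np.array(c['pose'])
    T=np.eye(4);T[:3,:3]=R.from_euler('xyz',o['eef_rot']).as_matrix();T[:3,3]=o['ee_pos']
    return T@np.array(c['tool_from_camera'])
def ray(c,P,uv):
    p=cv2.undistortPoints(np.array([[uv]],float),np.array(c['K']),np.array(c['distortion']))[0,0]
    d=P[:3,:3]@np.array([p[0],p[1],1]);return P[:3,3],d/np.linalg.norm(d)
def atz(c,P,uv,z):
    o,d=ray(c,P,uv);return o+d*(z-o[2])/d[2]
def tri(rays):
    A=np.zeros((3,3));b=np.zeros(3)
    for o,d in rays:
        M=np.eye(3)-np.outer(d,d);A+=M;b+=M@o
    x=np.linalg.solve(A,b);return x,max(np.linalg.norm(np.cross(x-o,d)) for o,d in rays)
def proj(c,P,X):
    Q=np.linalg.inv(P);return cv2.projectPoints(np.array(X,float).reshape(-1,3),cv2.Rodrigues(Q[:3,:3])[0],Q[:3,3],np.array(c['K']),np.array(c['distortion']))[0].reshape(-1,2)
def shot(n):
    o=ctrl.get_obs();c=ctrl.camera(n);return c,pose(c,o)
E
python3 - <<'E'
from h import *
np.set_printoptions(precision=3,suppress=True)
o=ctrl.get_obs();print(o)
for n in ['top','side','wrist']:
    c,P=shot(n);cv2.imwrite(f'pics/{n}0.png',c['color']);print(n,P,c['K'])
    for k in ['tamper_red_knob','tamper_yellow_knob','tamper_blue_knob','spare_0_knob','beaker_mid','tin_mid','cup_mid','mould_mid','ware_board','rack']:
        print(k,[(round(float(d['conf']),2),np.round(d['centre']).tolist(),int(d['mask'].sum())) for d in ctrl.cut_out(k,c)][:6])
E
```

```text
pics
{'time_s': 0.0, 'qpos': array([ 1.045,  0.3  ,  1.522, -0.   ,  1.321, -0.067]), 'joint_vel': array([-0.001, -0.001, -0.002,  0.001, -0.001,  0.001]), 'tau': array([ -0.   , -53.181, -35.274,   0.071,   0.024,  -0.   ]), 'ee_pos': array([0.243, 0.493, 0.205]), 'eef_rot': array([-3.14 , -0.   ,  2.683]), 'force': array([-0.025, -0.916, -0.498]), 'moment': array([-0.022, -0.025, -0.005]), 'grip_force': 0.0, 'grip_width': 0.09387128832528044}
top [[ 0.005 -0.983  0.183  0.35 ]
 [-1.    -0.001  0.025 -0.042]
 [-0.024 -0.184 -0.983  1.228]
 [ 0.     0.     0.     1.   ]] [[386.202   0.    257.802]
 [  0.    386.202 190.213]
 [  0.      0.      1.   ]]
tamper_red_knob [(0.46, [241.0, 180.0], 221)]
tamper_yellow_knob [(0.68, [235.0, 152.0], 193)]
tamper_blue_knob []
spare_0_knob [(0.54, [153.0, 247.0], 171)]
beaker_mid [(0.94, [160.0, 387.0], 617)]
tin_mid [(0.73, [158.0, 301.0], 663)]
cup_mid [(0.68, [231.0, 349.0], 296), (0.68, [162.0, 386.0], 592), (0.62, [251.0, 312.0], 341), (0.56, [246.0, 383.0], 363)]
mould_mid [(0.77, [235.0, 268.0], 339)]
ware_board [(0.74, [180.0, 339.0], 565
[... 595 characters left out ...]
.0], 818), (0.62, [287.0, 329.0], 4785)]
cup_mid [(0.84, [280.0, 237.0], 483), (0.79, [327.0, 278.0], 636), (0.67, [292.0, 276.0], 498)]
mould_mid [(0.67, [255.0, 236.0], 272)]
ware_board [(0.75, [287.0, 330.0], 4662), (0.56, [194.0, 287.0], 278)]
rack [(0.68, [190.0, 276.0], 1152)]
wrist [[ 0.443  0.872  0.206  0.184]
 [ 0.896 -0.431 -0.102  0.524]
 [-0.     0.23  -0.973  0.385]
 [ 0.     0.     0.     1.   ]] [[296.952   0.    252.904]
 [  0.    296.952 191.605]
 [  0.      0.      1.   ]]
tamper_red_knob []
tamper_yellow_knob [(0.82, [337.0, 195.0], 528), (0.23, [342.0, 145.0], 127)]
tamper_blue_knob []
spare_0_knob []
beaker_mid []
tin_mid []
cup_mid []
mould_mid []
ware_board []
rack []
```

Run:
```python
import cv2
a=cv2.imread('pics/top0.png')[110:290,80:440];cv2.imwrite('pics/t1.png',cv2.resize(a,None,fx=2.2,fy=2.2,interpolation=3))
a=cv2.imread('pics/side0.png')[140:370,150:420];cv2.imwrite('pics/s1.png',cv2.resize(a,None,fx=2.6,fy=2.6,interpolation=3))
```

```text
(no output)
```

View pics/t1.png

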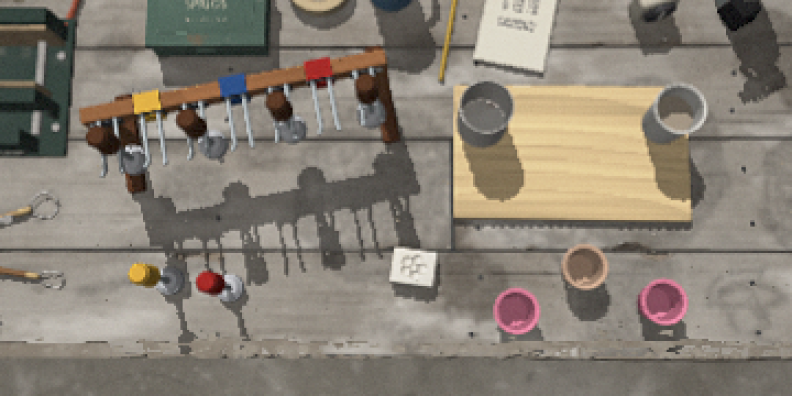

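View pics/s1.png

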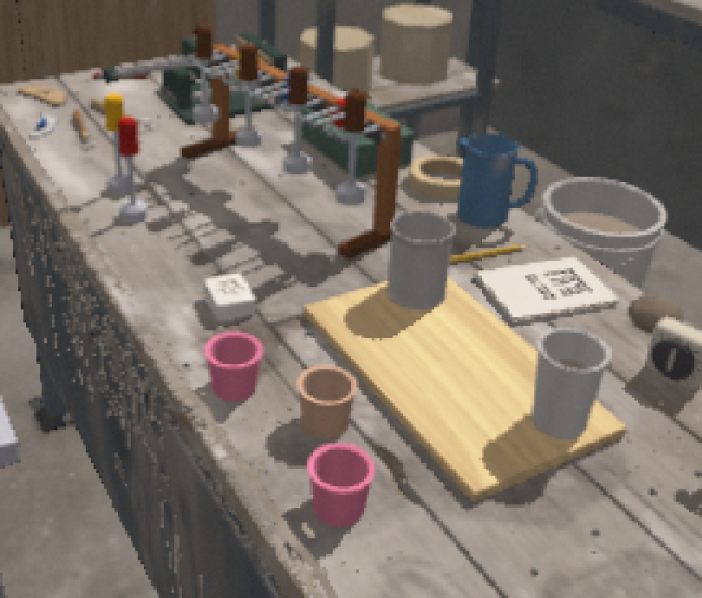

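Top view, in full-picture pixels: the standing tampers are yellow at about (145,234) and red at (175,238); there is no blue one, and its hook stays empty. The tags run yellow, blue, red from the left.

Cup candidates are terracotta (346,231), pink (315,251) and pink (381,247), so I choose the terracotta one. The mould is at (268,231).

```bash
cat > m.py <<'E'
from h import *
np.set_printoptions(precision=4,suppress=True)
def blobs(c,lo,hi,mn=12):
    hsv=cv2.cvtColor(c['color'],cv2.COLOR_BGR2HSV)
    m=cv2.inRange(hsv,np.array(lo),np.array(hi))
    if lo[0]==0 and hi[0]<8: m|=cv2.inRange(hsv,np.array([172]+list(lo[1:])),np.array([180,255,255]))
    n,l,s,ce=cv2.connectedComponentsWithStats(m)
    return sorted([(int(s[i,4]),ce[i].round(1).tolist(),s[i,:4].tolist()) for i in range(1,n) if s[i,4]>=mn],reverse=True)
COL=dict(red=([0,170,60],[6,255,255]),yellow=([20,150,90],[30,255,255]),blue=([105,130,50],[120,255,255]),brown=([3,110,20],[12,220,110]))
E
python3 - <<'E'
from m import *
for n in ['top','side']:
    c,P=shot(n)
    for k,(a,b) in COL.items(): print(n,k,blobs(c,a,b)[:7])
    if n=='top':
        d=ctrl.cut_out('ware_board',c)[0]; m=d['mask'].astype(np.uint8)
        r=cv2.minAreaRect(cv2.findContours(m,0,1)[0][0]);print(cv2.boxPoints(r))
        print(np.array([atz(c,P,q,.014) for q in cv2.boxPoints(r)]))
        for k,z,i in [('mould_mid',.026,0),('cup_mid',.053,0)]:
            for d in ctrl.cut_out(k,c)[:4]: print(k,atz(c,P,d['centre'][::-1],z))
        g=cv2.cvtColor(c['color'],cv2.COLOR_BGR2GRAY)
        for k,z in [('beaker_mid',.1),('tin_mid',.1)]:
            d=ctrl.cut_out(k,c)[0];ys,xs=np.nonzero(d['mask']);print(k,xs.min(),xs.max(),ys.min(),ys.max(),atz(c,P,d['centre'][::-1],.08))
E
```

```text
top red [(143, [434.4, 82.7], [425, 75, 20, 16]), (94, [224.1, 140.9], [218, 136, 13, 10]), (75, [174.6, 237.6], [170, 234, 12, 9]), (13, [31.4, 178.3], [29, 175, 6, 8]), (12, [19.9, 200.9], [17, 198, 6, 6])]
top yellow [(99, [146.3, 156.1], [141, 151, 12, 11]), (77, [143.6, 233.7], [138, 230, 14, 9]), (46, [283.2, 127.8], [280, 110, 7, 36])]
top blue [(94, [185.4, 148.4], [180, 144, 12, 10]), (28, [66.8, 251.1], [62, 249, 10, 6])]
top brown [(197, [251.7, 156.1], [242, 143, 20, 32]), (92, [125.6, 172.5], [119, 167, 19, 13]), (86, [165.9, 164.8], [161, 159, 13, 14]), (80, [206.3, 157.2], [201, 152, 11, 13]), (57, [139.0, 168.1], [135, 162, 9, 14]), (51, [140.8, 192.6], [137, 189, 9, 9]), (21, [23.3, 195.8], [19, 188, 8, 17])]
[[286. 149.]
 [394. 149.]
 [394. 211.]
 [286. 211.]]
[[ 0.7137 -0.1022  0.014 ]
 [ 0.7126 -0.4497  0.014 ]
 [ 0.5111 -0.438   0.014 ]
 [ 0.5102 -0.1006  0.014 ]]
mould_mid [ 0.4414 -0.0434  0.026 ]
cup_mid [ 0.4063 -0.3812  0.053 ]
cup_mid [ 0.382  -0.1834  0.053 ]
cup_mid [ 0.4394 -0.2827  0.053 ]
beaker_mid 372 400 148 175 [ 0.658  -0.4034  0.08  ]
tin_mid 287 313 147 176 [ 0.6715 -0.1434  0.08  ]
side red [(365, [467.5, 256.3], [454, 246, 27, 23]), (83, [198.6, 191.8], [196, 185, 7, 14])]
side yellow [(66, [193.2, 181.8], [191, 176, 6, 14]), (36, [335.1, 237.3], [323, 235, 26, 6])]
side blue []
side brown [(120, [290.9, 231.2], [281, 221, 20, 18]), (105, [285.7, 182.1], [280, 175, 11, 15]), (81, [230.1, 194.8], [220, 188, 20, 13]), (80, [264.4, 172.6], [261, 166, 8, 14]), (70, [245.3, 163.4], [242, 157, 7, 14]), (66, [228.0, 155.0], [225, 149, 7, 13]), (29, [234.0, 175.2], [232, 170, 6, 11])]
```

Run:
```python
from m import *
c,P=shot('top');s,Q=shot('side')
pr=dict(red=((174.6,237.6),(198.6,191.8)),yel=((143.6,233.7),(193.2,181.8)),
 s3=((246.5,149.5),(285.7,182.1)),s2=((206.3,157.2),(264.4,172.6)),s1=((165.9,164.8),(245.3,163.4)))
for k,(a,b) in pr.items(): print(k,*tri([ray(c,P,a),ray(s,Q,b)]))
for k,p in dict(yt=(146.3,156.1),bt=(185.4,148.4),rt=(224.1,140.9)).items(): print(k,atz(c,P,p,.177))
```

```text
red [0.4179 0.2226 0.1268] 0.0006177646133677562
yel [0.4285 0.3111 0.1296] 0.0007665595388051781
s3 [0.6561 0.0166 0.1993] 0.0010140869868992544
s2 [0.6356 0.1277 0.1965] 0.00027752613227465645
s1 [0.6142 0.2386 0.1974] 0.0001804018957399078
yt [0.6446 0.3011 0.177 ]
bt [0.6671 0.191  0.177 ]
rt [0.6891 0.0814 0.177 ]
```

move_arm --pt "1 0 0 -0.13 0 0 0.131" --pt "1 0 0 -0.13 0 0 0.131" --pt "1 0 0 -0.13 0 0 0.131" --pt "1 0 0 -0.13 0 0 0.131" --pt "1 0 0 -0.13 0 0 0.131" --pt "1 0 0 -0.13 0 0 0.131" --pt "1 0 0 -0.13 0 0 0.131" --pt "1 -0.357 0.245 0 0 0 0" --pt "1 -0.357 0.245 0 0 0 0" --pt "1 -0.357 0.245 0 0 0 0" --pt "1 -0.357 0.245 0 0 0 0" --pt "1 -0.357 0.245 0 0 0 0" --pt "1 -0.357 0.245 0 0 0 0" --pt "1 -0.357 0.245 0 0 0 0" --pt "1 -0.357 0.245 0 0 0 0" --pt "1 -0.357 0.245 0 0 0 0" --pt "1 -0.357 0.245 0 0 0 0" --pt "1 -0.357 0.245 0 0 0 0" --pt "1 -0.357 0.245 0 0 0 0" --pt "1 0 0 0 0 0 0"

```text
time_s: 4.1
ee_pos: [0.4305, 0.3101, 0.2508]
eef_rot: [-3.142, 0.0, 1.763]
force: [-0.6, 0.3, -0.2]
grip_width: 0.0936
grip_force: 0.0
```

```bash
cat >> m.py <<'E'
def inc(X,yaw=None,o=None):
    o=o or ctrl.get_obs();r=R.from_euler('xyz',o['eef_rot'])
    d=r.inv().apply(np.array(X)-o['ee_pos'])/.05
    t=None
    if yaw is not None: t=(r.inv()*R.from_euler('xyz',[np.pi,0,yaw])).as_rotvec()
    return d.round(2),t
E
python3 - <<'E'
from m import *
o=ctrl.get_obs();print(o['time_s'],o['ee_pos'],o['eef_rot'],o['qpos'])
c,P=shot('wrist');cv2.imwrite('pics/w1.png',c['color'])
for k in COL: 
  for b in blobs(c,*COL[k],40)[:4]: print(k,b, atz(c,P,b[1],.13)[:2],atz(c,P,b[1],.155)[:2])
for z in (.155,.13,.105):print(proj(c,P,[.4285,.3111,z]))
E
```

```text
4.1 [0.4305 0.3101 0.2508] [-3.1415  0.0003  1.7635] [ 0.5554  0.2246  1.5099 -0.0003  1.4072  0.3627]
red (519, [226.0, 261.4], [210, 244, 28, 30]) [0.4173 0.223 ] [0.4173 0.2357]
yellow (991, [339.9, 341.0], [227, 335, 228, 11]) [0.571  0.1434] [0.5582 0.1627]
yellow (798, [248.1, 190.5], [234, 173, 28, 35]) [0.4262 0.3067] [0.4255 0.3125]
yellow (492, [64.5, 274.8], [52, 258, 32, 53]) [0.2355 0.1673] [0.2507 0.1847]
yellow (216, [449.0, 285.4], [437, 260, 18, 51]) [0.6801 0.2391] [0.6583 0.2505]
brown (1138, [455.0, 199.8], [420, 179, 60, 45]) [0.6488 0.3395] [0.6296 0.3426]
brown (758, [384.7, 148.4], [347, 142, 101, 18]) [0.5548 0.3768] [0.5434 0.3767]
brown (122, [219.3, 251.8], [213, 243, 15, 19]) [0.4081 0.2329] [0.4089 0.2448]
[[250.9219 192.4995]]
[[251.0681 186.8725]]
[[251.193  182.0713]]
```

View pics/w1.png

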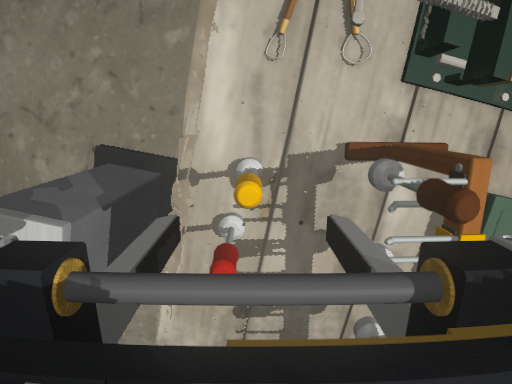

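move_arm --pt "1 0.03 -0.065 0.3 0 0 0" --pt "1 0 0 0.3 0 0 0" --pt "1 0 0 0.3 0 0 0" --pt "1 0 0 0.3 0 0 0" --pt "1 0 0 0.3 0 0 0" --pt "1 0 0 0.3 0 0 0" --pt "1 0 0 0.3 0 0 0" --pt "1 0 0 0.3 0 0 0" --pt "1 0 0 0.14 0 0 0" --pt "0 0 0 0 0 0 0" --pt "0 0 0 0 0 0 0" --pt "0 0 0 0 0 0 0" --pt "0 0 0 0 0 0 0" --pt "0 0 0 0 0 0 0" --pt "0 0 0 0 0 0 0" --pt "0 0 0 0 0 0 0" --pt "0 0 0 0 0 0 0" --force 25

```text
time_s: 5.85
ee_pos: [0.4258, 0.3123, 0.124]
eef_rot: [3.142, 0.0, 1.766]
force: [0.9, -0.1, -0.1]
grip_width: 0.0334
grip_force: 0.0
```

move_arm --pt "0 0 0 0 0 0 0" --pt "0 0 0 0 0 0 0" --pt "0 0 0 0 0 0 0" --pt "0 0 0 -0.24 0 0 0" --pt "0 0 0 -0.24 0 0 0" --pt "0 0 0 -0.24 0 0 0" --pt "0 0 0 -0.24 0 0 0" --pt "0 0 0 -0.24 0 0 0" --pt "0 0 0 -0.24 0 0 0" --pt "0 0 0 -0.24 0 0 0" --pt "0 0 0 -0.24 0 0 0" --pt "0 -0.21 0.28 0 0 0 0" --pt "0 -0.21 0.28 0 0 0 0" --pt "0 -0.21 0.28 0 0 0 0" --pt "0 -0.21 0.28 0 0 0 0" --pt "0 -0.21 0.28 0 0 0 0" --pt "0 0 0 0 0 0 0"

```text
time_s: 7.55
ee_pos: [0.5066, 0.2728, 0.219]
eef_rot: [-3.141, 0.001, 1.763]
force: [-0.1, 0.8, -1.4]
grip_width: 0.0287
grip_force: 25.0
```

Run:
```python
from m import *
o=ctrl.get_obs();print(o['time_s'],o['ee_pos'],o['eef_rot'],o['grip_width'],o['grip_force'])
c,P=shot('wrist');cv2.imwrite('pics/w2.png',cv2.resize(c['color'][100:384,180:512],None,fx=2.2,fy=2.2))
np.save('P2.npy',P)
for k in COL: 
  for b in blobs(c,*COL[k],40)[:4]: print(k,b)
s=np.array([.604,.2935]);x=np.array([.981,.194]);y=np.array([-.194,.981])
for sg in(-1,1):
  for a in (-.042,0,.02): print(sg,a,proj(c,P,list(s+x*a+y*sg*.0105)+[.172]))
```

```text
7.55 [0.5066 0.2728 0.219 ] [-3.1406  0.0005  1.7635] 0.028709155005326187 24.99029517173767
red (457, [142.9, 232.5], [130, 217, 28, 25])
yellow (2617, [252.9, 242.5], [228, 208, 50, 66])
yellow (2499, [276.8, 339.8], [82, 331, 335, 15])
yellow (1370, [429.6, 209.1], [411, 188, 38, 43])
yellow (391, [190.2, 287.4], [185, 260, 14, 59])
blue (346, [418.6, 325.4], [410, 313, 18, 30])
brown (1093, [392.9, 135.1], [363, 116, 64, 48])
brown (430, [327.7, 111.7], [305, 103, 53, 18])
brown (343, [158.4, 223.1], [140, 209, 30, 34])
-1 -0.042 [[324.291  218.9624]]
-1 0 [[375.3757 218.585 ]]
-1 0.02 [[399.1424 218.3612]]
1 -0.042 [[325.727  193.6343]]
1 0 [[377.8514 193.47  ]]
1 0.02 [[402.0776 193.3896]]
```

View pics/w2.png

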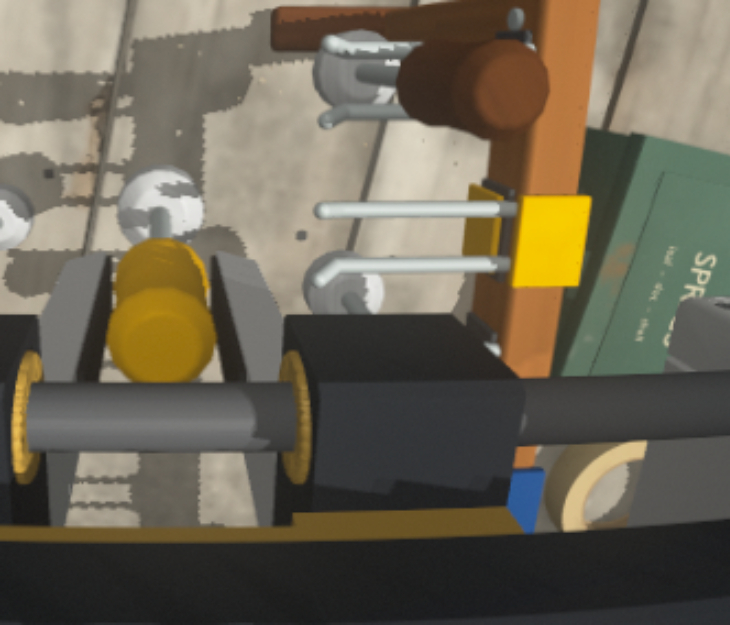

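Wrist view: the yellow hook's prongs are at rows 195.5 and 220, with tips at column 325. The prediction was rows 193.6 and 219 and column 325, so the hook is about 1 mm further right. The tamper hangs straight in the grip, and spare_0 is to the left.

Run:
```python
from m import *
c,P=shot('wrist');o=ctrl.get_obs()
x=np.array([.981,.194]);y=np.array([-.194,.981])
for uv,z in [((253.6,252),.25),((252.7,196),.117),((252.9,195.5),.172-.0)]: 
  p=atz(c,P,uv,z);print(p, (p[:2]-o['ee_pos'][:2])@y,(p[:2]-o['ee_pos'][:2])@x)
s=np.array([.604,.2935])
a=[atz(c,P,(375,q),.172)[:2] for q in (195.3,219.8)];print(a,[(q-s)@y for q in a],[(q-o['ee_pos'][:2])@y for q in a])
```

```text
[0.5064 0.2721 0.25  ] -0.002058126442813606 0.0010074410198070037
[0.5061 0.2697 0.117 ] -0.004285348534681705 0.00031158254004173873
[0.5036 0.2838 0.172 ] 0.009989249307097907 0.0005897060668610069
[array([0.5991, 0.3026]), array([0.605 , 0.2828])] [np.float64(0.009853777444008942), np.float64(-0.010690902889847682)] [np.float64(0.009895783359676426), np.float64(-0.010648896974180195)]
```

move_arm --pt "0 0.04 0.1 0 0 0 0" --pt "0 0 0.2 0 0 0 0" --pt "0 0 0.2 0 0 0 0" --pt "0 0 0.2 0 0 0 0" --pt "0 0 0.2 0 0 0 0" --pt "0 0 0.2 0 0 0 0" --pt "0 0 0.2 0 0 0 0" --pt "0 0 0.2 0 0 0 0" --pt "0 0 0.2 0 0 0 0" --pt "0 0 0.2 0 0 0 0" --pt "0 0 0 0 0 0 0" --pt "0 0 0 0.1 0 0 0" --pt "0 0 0 0.1 0 0 0" --pt "0 0 0 0.1 0 0 0" --pt "0 0 0 0.1 0 0 0" --pt "0 0 0 0 0 0 0" --pt "0 0 0 0 0 0 0"

```text
time_s: 9.35
ee_pos: [0.5974, 0.2947, 0.2]
eef_rot: [3.142, -0.0, 1.766]
force: [0.2, -0.5, -1.4]
grip_width: 0.0286
grip_force: 25.0
```

Run:
```python
from m import *
c,P=shot('wrist');o=ctrl.get_obs();print(o['ee_pos'],o['force'],o['moment'])
cv2.imwrite('pics/w3.png',cv2.resize(c['color'][80:300,160:400],None,fx=2.5,fy=2.5))
```

```text
[0.5975 0.2947 0.2002] [ 0.1046 -0.4855 -2.1989] [ 0.0114  0.0464 -0.0073]
```

View pics/w3.png

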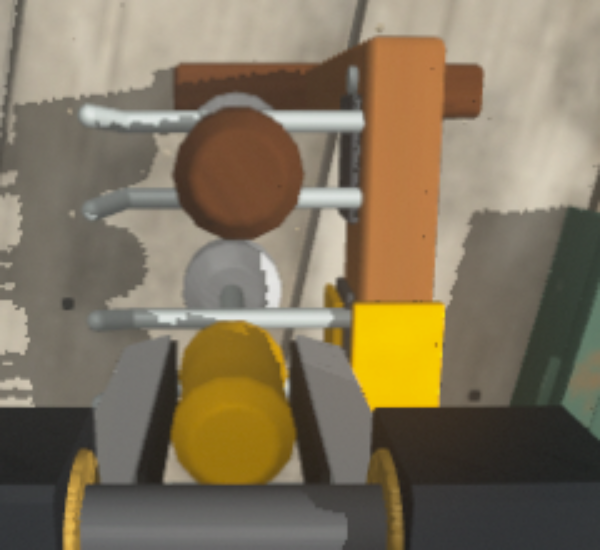

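The stem goes into the gap beside the left prong (row 318 of the crop), and the spare hasn't moved. I lower it onto the prongs.

move_arm --pt "0 0 0 0.04 0 0 0" --pt "0 0 0 0.04 0 0 0" --pt "0 0 0 0.04 0 0 0" --pt "0 0 0 0.04 0 0 0" --pt "0 0 0 0 0 0 0"

```text
time_s: 9.9
ee_pos: [0.5976, 0.2948, 0.1937]
eef_rot: [3.14, -0.0, 1.766]
force: [-3.7, -1.8, 9.8]
grip_width: 0.0288
grip_force: 25.0
```

move_arm --pt "0.55 0 0 -0.03 0 0 0" --pt "0.55 0 0 0 0 0 0" --pt "0.55 0 0 0 0 0 0" --pt "0.55 0 0 0 0 0 0" --pt "0.55 0 0 0 0 0 0" --pt "0.55 0 0 -0.1 0 0 0" --pt "0.55 0 0 -0.2 0 0 0" --pt "0.55 0 0 -0.3 0 0 0" --pt "0.55 0 0 -0.3 0 0 0" --pt "0.55 0 0 -0.3 0 0 0" --pt "0.55 -0.3 0 0 0 0 0" --pt "0.55 -0.3 0 0 0 0 0" --pt "0.55 -0.3 0 0 0 0 0" --pt "0.55 0 0 0 0 0 0"

```text
time_s: 11.3
ee_pos: [0.6067, 0.248, 0.2529]
eef_rot: [-3.141, 0.0, 1.763]
force: [-0.6, 0.5, 0.1]
grip_width: 0.0516
grip_force: 0.0
```

Run:
```python
from m import *
c,P=shot('wrist');o=ctrl.get_obs();print(o['ee_pos'])
cv2.imwrite('pics/w4.png',cv2.resize(c['color'][60:320,130:430],None,fx=2,fy=2))
t,T=shot('top');s,S=shot('side')
cv2.imwrite('pics/s4.png',cv2.resize(s['color'][130:250,170:320],None,fx=5,fy=5,interpolation=2))
for n,k in((t,T),(s,S)):
  for a in('yellow','brown'):print(a,[b for b in blobs(n,*COL[a],30)])
```

```text
[0.6065 0.2491 0.253 ]
yellow [(48, [283.3, 127.3], [280, 110, 8, 36])]
brown [(188, [251.8, 157.0], [242, 143, 19, 32]), (87, [166.2, 165.3], [161, 159, 13, 14]), (84, [206.1, 157.1], [201, 151, 12, 13])]
yellow [(85, [236.3, 159.6], [233, 153, 7, 14]), (35, [335.1, 237.2], [323, 235, 26, 5])]
brown [(115, [290.6, 231.9], [281, 221, 20, 18]), (105, [285.6, 182.3], [280, 175, 11, 15]), (84, [264.4, 172.5], [261, 166, 8, 14]), (71, [245.3, 163.3], [242, 157, 7, 14]), (70, [229.0, 195.8], [220, 192, 20, 9]), (67, [227.9, 155.0], [225, 149, 7, 13]), (34, [299.1, 205.7], [295, 200, 8, 12]), (32, [299.8, 193.7], [296, 189, 8, 10])]
```

View pics/w4.png

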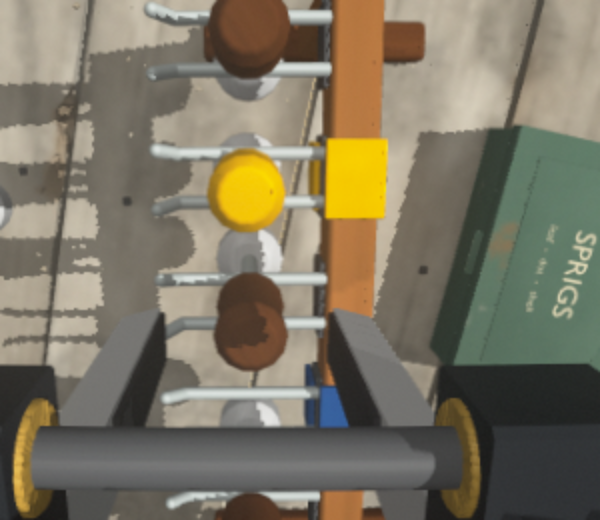

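View pics/s4.png

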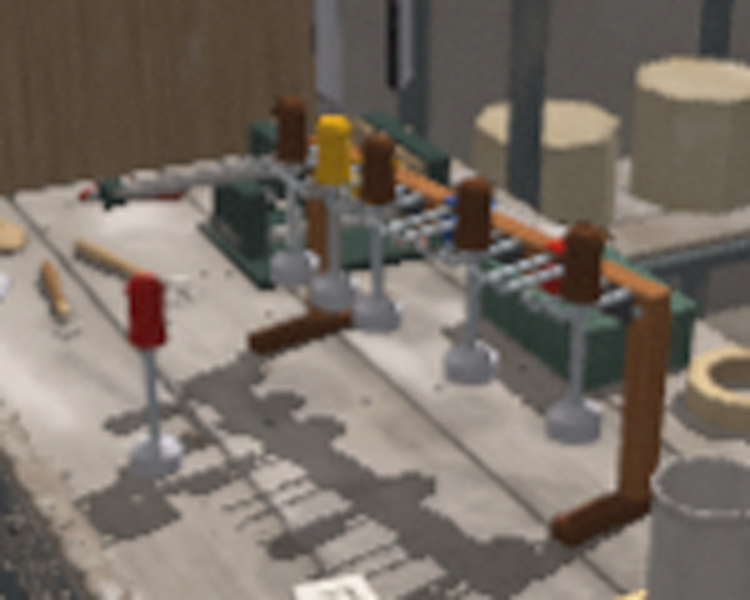

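Yellow hangs in its hook between undisturbed spares. Next is red.

move_arm --pt "0.55 0.02 -0.38 0 0 0 0" --pt "0.55 0.02 -0.38 0 0 0 0" --pt "0.55 0.02 -0.38 0 0 0 0" --pt "0.55 0.02 -0.38 0 0 0 0" --pt "1 0.02 -0.38 0 0 0 0" --pt "1 0.02 -0.38 0 0 0 0" --pt "1 0.02 -0.38 0 0 0 0" --pt "1 0.02 -0.38 0 0 0 0" --pt "1 0.02 -0.38 0 0 0 0" --pt "1 0.04 -0.38 0 0 0 0" --pt "1 0 0 0 0 0 0"

```text
time_s: 12.55
ee_pos: [0.4164, 0.225, 0.2539]
eef_rot: [3.141, -0.0, 1.767]
force: [0.2, 0.5, 0.4]
grip_width: 0.094
grip_force: 0.0
```

Run:
```python
from m import *
c,P=shot('wrist');o=ctrl.get_obs();print(o['ee_pos'],o['eef_rot'])
for b in blobs(c,*COL['red'],40)[:4]: print(b,atz(c,P,b[1],.155),atz(c,P,b[1],.145))
print(inc([.418,.2225,.124]))
```

```text
[0.4174 0.225  0.2539] [ 3.1407 -0.0002  1.767 ]
(600, [253.2, 194.0], [240, 176, 26, 34]) [0.417  0.2242 0.155 ] [0.4175 0.2219 0.145 ]
(array([-0.05, -0.  ,  2.6 ]), None)
```

move_arm --pt "1 -0.05 0 0.3 0 0 0" --pt "1 0 0 0.3 0 0 0" --pt "1 0 0 0.3 0 0 0" --pt "1 0 0 0.3 0 0 0" --pt "1 0 0 0.3 0 0 0" --pt "1 0 0 0.3 0 0 0" --pt "1 0 0 0.3 0 0 0" --pt "1 0 0 0.3 0 0 0" --pt "1 0 0 0.2 0 0 0" --pt "0 0 0 0 0 0 0" --pt "0 0 0 0 0 0 0" --pt "0 0 0 0 0 0 0" --pt "0 0 0 0 0 0 0" --pt "0 0 0 0 0 0 0" --pt "0 0 0 0 0 0 0" --pt "0 0 0 0 0 0 0" --pt "0 0 0 0 0 0 0" --pt "0 0 0 0 0 0 0" --pt "0 0 0 0 0 0 0" --pt "0 0 0 0 0 0 0" --force 25

```text
time_s: 14.6
ee_pos: [0.4181, 0.2221, 0.1234]
eef_rot: [-3.141, 0.0, 1.766]
force: [-0.7, 1.0, -1.3]
grip_width: 0.0288
grip_force: 24.9
```

move_arm --pt "0 0 0 -0.24 0 0 0" --pt "0 0 0 -0.24 0 0 0" --pt "0 0 0 -0.24 0 0 0" --pt "0 0 0 -0.24 0 0 0" --pt "0 0 0 -0.24 0 0 0" --pt "0 0 0 -0.24 0 0 0" --pt "0 0 0 -0.24 0 0 0" --pt "0 0 0 -0.24 0 0 0" --pt "0 -0.382 0.194 0 0 0 0" --pt "0 -0.382 0.194 0 0 0 0" --pt "0 -0.382 0.194 0 0 0 0" --pt "0 -0.382 0.194 0 0 0 0" --pt "0 -0.382 0.194 0 0 0 0" --pt "0 -0.382 0.194 0 0 0 0" --pt "0 -0.382 0.194 0 0 0 0" --pt "0 -0.382 0.194 0 0 0 0" --pt "0 -0.382 0.194 0 0 0 0" --pt "0 -0.382 0.194 0 0 0 0" --pt "0 0 0 0 0 0 0" --pt "0 0 0 0 0 0 0"

```text
time_s: 16.6
ee_pos: [0.5502, 0.0535, 0.2195]
eef_rot: [-3.141, -0.0, 1.765]
force: [-0.1, 0.8, -2.1]
grip_width: 0.0285
grip_force: 25.0
```

Run:
```python
from m import *
o=ctrl.get_obs();c,P=shot('wrist');print(o['ee_pos'],o['eef_rot'],o['grip_width'])
np.savez('r.npz',P=P,p=o['ee_pos'])
cv2.imwrite('pics/w5.png',cv2.resize(c['color'][100:300,180:480],None,fx=2.5,fy=2.5))
s=np.array([.648,.0735]);x=np.array([.981,.194]);y=np.array([-.194,.981])
for sg in(-1,1):
  for a in (-.042,0,.02): print(sg,a,proj(c,P,list(s+x*a+y*sg*.0105)+[.172]))
```

```text
[0.5502 0.0535 0.2195] [-3.1411 -0.0002  1.7651] 0.02852665030752198
-1 -0.042 [[324.3991 219.8428]]
-1 0 [[375.3129 219.5309]]
-1 0.02 [[398.9968 219.3366]]
1 -0.042 [[325.8742 194.6062]]
1 0 [[377.8189 194.5111]]
1 0.02 [[401.9584 194.4613]]
```

View pics/w5.png

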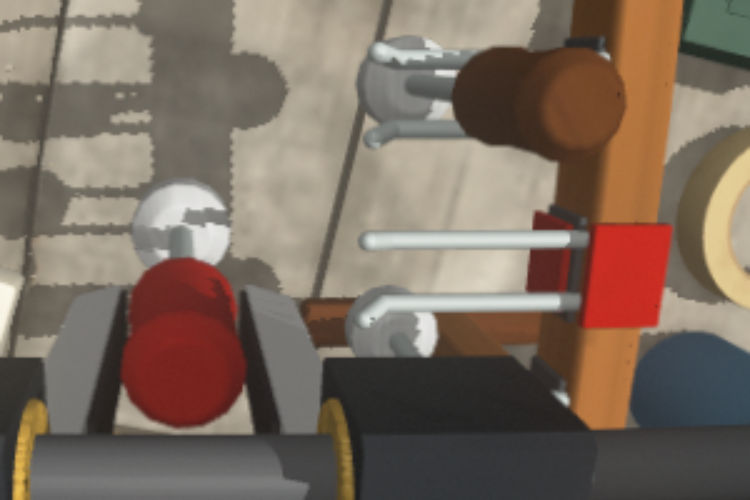

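Red's prongs are at rows 196 and 220.8, the same offset as for yellow, so I repeat the same approach.

move_arm --pt "0 0.04 0.1 0 0 0 0" --pt "0 0 0.2 0 0 0 0" --pt "0 0 0.2 0 0 0 0" --pt "0 0 0.2 0 0 0 0" --pt "0 0 0.2 0 0 0 0" --pt "0 0 0.2 0 0 0 0" --pt "0 0 0.2 0 0 0 0" --pt "0 0 0.2 0 0 0 0" --pt "0 0 0.2 0 0 0 0" --pt "0 0 0.2 0 0 0 0" --pt "0 0 0 0 0 0 0" --pt "0 0 0 0.1 0 0 0" --pt "0 0 0 0.1 0 0 0" --pt "0 0 0 0.1 0 0 0" --pt "0 0 0 0.1 0 0 0" --pt "0 0 0 0.05 0 0 0" --pt "0 0 0 0.04 0 0 0" --pt "0 0 0 0 0 0 0"

```text
time_s: 18.45
ee_pos: [0.6431, 0.0739, 0.1947]
eef_rot: [-3.141, 0.0, 1.766]
force: [0.4, -0.5, -2.8]
grip_width: 0.0285
grip_force: 25.0
```

move_arm --pt "0 0 0 0.04 0 0 0" --pt "0 0 0 0.03 0 0 0" --pt "0 0 0 0 0 0 0" --pt "0 0 0 0 0 0 0"

```text
time_s: 18.85
ee_pos: [0.6434, 0.0739, 0.1932]
eef_rot: [3.14, 0.0, 1.766]
force: [-3.9, -1.0, 8.7]
grip_width: 0.0288
grip_force: 25.0
```

move_arm --pt "0.55 0 0 -0.03 0 0 0" --pt "0.55 0 0 0 0 0 0" --pt "0.55 0 0 0 0 0 0" --pt "0.55 0 0 0 0 0 0" --pt "0.55 0 0 0 0 0 0" --pt "0.55 0 0 -0.1 0 0 0" --pt "0.55 0 0 -0.2 0 0 0" --pt "0.55 0 0 -0.3 0 0 0" --pt "0.55 0 0 -0.3 0 0 0" --pt "0.55 0 0 -0.3 0 0 0" --pt "0.55 -0.3 0 0 0 0 0" --pt "0.55 -0.3 0 0 0 0 0" --pt "0.55 -0.3 0 0 0 0 0" --pt "0.55 0 0 0 0 0 0"

```text
time_s: 20.25
ee_pos: [0.652, 0.027, 0.252]
eef_rot: [-3.14, 0.0, 1.763]
force: [-0.0, -0.4, 0.2]
grip_width: 0.0516
grip_force: 0.0
```

Run:
```python
from m import *
c,P=shot('wrist');o=ctrl.get_obs();print(o['ee_pos'])
a=cv2.resize(c['color'][60:320,130:430],None,fx=1.5,fy=1.5)
s,S=shot('side');b=cv2.resize(s['color'][140:270,195:325],None,fx=3,fy=3,interpolation=2)
cv2.imwrite('pics/x6.png',np.hstack([a[:390],b[:390,:345]]))
t,T=shot('top');cv2.imwrite('pics/top6.png',t['color'])
for n in(t,s):print([b for b in blobs(n,*COL['brown'],30)])
for k,z in [('mould_mid',.026),('cup_mid',.053)]:
    for d in ctrl.cut_out(k,t)[:4]: print(k,atz(t,T,d['centre'][::-1],z))
```

```text
[0.6519 0.0283 0.2521]
[(99, [125.8, 172.6], [119, 167, 15, 13]), (95, [166.0, 164.7], [159, 157, 15, 15]), (50, [137.5, 167.5], [134, 161, 8, 16]), (45, [140.7, 192.6], [137, 189, 9, 8]), (32, [25.9, 190.6], [20, 179, 13, 25])]
[(115, [290.2, 232.1], [281, 222, 19, 17]), (108, [285.8, 182.4], [281, 175, 10, 15]), (85, [264.4, 172.7], [261, 166, 8, 14]), (71, [245.4, 163.6], [242, 157, 7, 14]), (67, [227.9, 155.0], [225, 149, 7, 13]), (66, [229.0, 195.8], [220, 192, 20, 9]), (57, [298.9, 201.7], [295, 194, 9, 16])]
mould_mid [ 0.439  -0.0545  0.026 ]
cup_mid [ 0.4007 -0.3827  0.053 ]
cup_mid [ 0.3785 -0.1779  0.053 ]
cup_mid [ 0.4427 -0.2831  0.053 ]
```

View pics/x6.png

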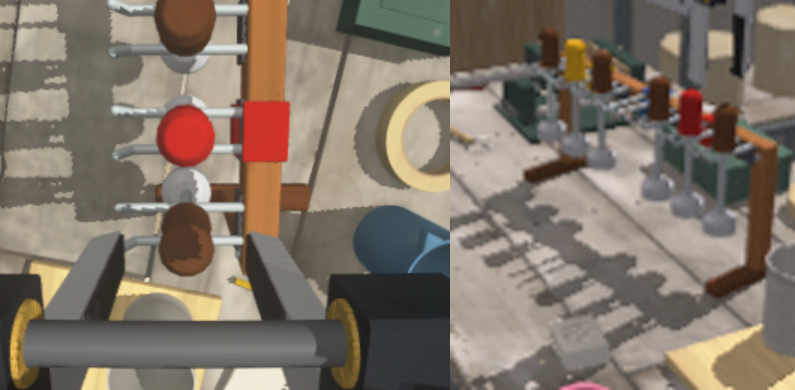

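Red hangs well and the spares look undisturbed. I move on to view the ware board from near.

move_arm --pt "0.55 0 0 -0.33 0 0 0" --pt "0.55 0 0 -0.33 0 0 0" --pt "0.55 0 0 -0.33 0 0 0" --pt "0.55 0 0 -0.33 0 0 0" --pt "0.55 0 0 -0.33 0 0 0" --pt "1 -0.46 -0.22 -0.33 0 0 0" --pt "1 -0.46 -0.22 0 0 0 0" --pt "1 -0.46 -0.22 0 0 0 0" --pt "1 -0.46 -0.22 0 0 0 0" --pt "1 -0.46 -0.22 0 0 0 0" --pt "1 -0.46 -0.22 0 0 0 0" --pt "1 -0.46 -0.22 0 0 0 0" --pt "1 -0.46 -0.22 0 0 0 0" --pt "1 -0.46 -0.22 0 0 0 0" --pt "1 -0.46 -0.22 0 0 0 0" --pt "1 -0.46 -0.22 0 0 0 0" --pt "1 -0.46 -0.22 0 0 0 0" --pt "1 -0.46 -0.22 0 0 0 0" --pt "1 -0.46 -0.22 0 0 0 0" --pt "1 -0.42 -0.15 0 0 0 0"

```text
time_s: 22.5
ee_pos: [0.5596, -0.3387, 0.3521]
eef_rot: [3.141, 0.0, 1.766]
force: [-0.1, 0.5, 1.1]
grip_width: 0.0939
grip_force: 0.0
```

move_arm --pt "1 0 0 0 0 0 0.097" --pt "1 0 0 0 0 0 0.097" --pt "1 0 0 0 0 0 0"

```text
time_s: 22.8
ee_pos: [0.56, -0.3377, 0.3519]
eef_rot: [-3.142, -0.0, 1.571]
force: [0.0, -0.0, 0.3]
grip_width: 0.094
grip_force: 0.0
```

Run:
```python
from m import *
o=ctrl.get_obs();c,P=shot('wrist');print(o['ee_pos'],o['eef_rot'])
cv2.imwrite('pics/w7.png',cv2.resize(c['color'],None,fx=1.5,fy=1.5))
for k in ['ware_board','beaker_mid','tin_mid','cup_mid','mould_mid']:
  for d in ctrl.cut_out(k,c)[:3]:
    ys,xs=np.nonzero(d['mask']);print(k,round(float(d['conf']),2),d['centre'],xs.min(),xs.max(),ys.min(),ys.max())
    if k=='ware_board' and d['conf']>.5:
      q=cv2.approxPolyDP(cv2.convexHull(max(cv2.findContours(d['mask'].astype(np.uint8),0,1)[0],key=cv2.contourArea)),4,True)[:,0];print([(p.tolist(),atz(c,P,p,.014)[:2]) for p in q])
```

```text
[ 0.56   -0.3377  0.3519] [-3.1416 -0.0001  1.5706]
ware_board 0.85 [119.0, 275.6] 226 347 16 216
[([297, 16], array([ 0.6314, -0.1016])), ([347, 44], array([ 0.7148, -0.1435])), ([336, 197], array([ 0.7104, -0.4027])), ([290, 216], array([ 0.6279, -0.4385])), ([229, 216], array([ 0.5164, -0.4384])), ([226, 18], array([ 0.5169, -0.1049]))]
beaker_mid 0.82 [204.8, 314.7] 289 338 181 234
tin_mid 0.85 [30.6, 321.3] 290 354 0 64
cup_mid 0.88 [124.7, 181.0] 161 200 108 146
cup_mid 0.71 [189.4, 157.9] 137 177 172 209
cup_mid 0.58 [65.0, 137.3] 120 163 44 85
```

View pics/w7.png

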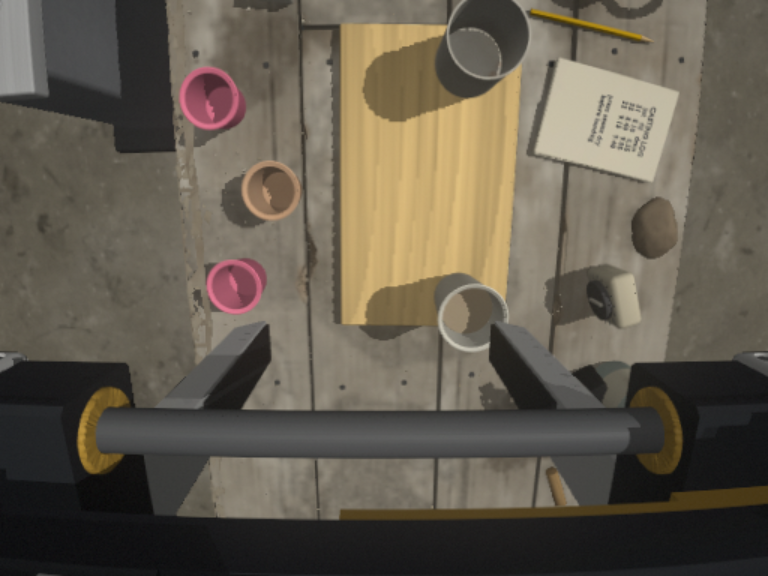

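Run:
```python
from m import *
c,P=shot('wrist')
for n,p,z in[('tin',(487.5,37),.111),('beaker',(473,316.5),.11),('cup',(271,190.5),.053)]: print(n,atz(c,P,np.array(p)/1.5,z))
g=cv2.Canny(c['color'],60,150)
for k,z in (('beaker_mid',.11),('cup_mid',.053)):
  d=ctrl.cut_out(k,c)[0];cn=max(cv2.findContours(d['mask'].astype(np.uint8),0,1)[0],key=cv2.contourArea)
  print(k,[atz(c,P,cv2.minEnclosingCircle(cn)[0],z),cv2.minEnclosingCircle(cn)])
```

```text
tin [ 0.6547 -0.1433  0.111 ]
beaker [ 0.653  -0.3996  0.11  ]
cup [ 0.4453 -0.2785  0.053 ]
beaker_mid [array([ 0.646 , -0.3944,  0.11  ]), ((310.8486328125, 207.67889404296875), 27.667966842651367)]
cup_mid [array([ 0.4448, -0.2762,  0.053 ]), ((180.3185577392578, 125.56275939941406), 20.824657440185547)]
```

move_arm --pt "1 0.117 -0.231 0.364 0 0 0" --pt "1 0.117 -0.231 0.364 0 0 0" --pt "1 0.117 -0.231 0.364 0 0 0" --pt "1 0.117 -0.231 0.364 0 0 0" --pt "1 0.117 -0.231 0.364 0 0 0" --pt "1 0.117 -0.231 0.364 0 0 0" --pt "1 0.117 -0.231 0.364 0 0 0" --pt "1 0.117 -0.231 0.364 0 0 0" --pt "1 0.117 -0.231 0.364 0 0 0" --pt "1 0.117 -0.231 0.364 0 0 0" --pt "1 0 0 0 0 0 0"

```text
time_s: 24.35
ee_pos: [0.4429, -0.2787, 0.1683]
eef_rot: [-3.139, -0.002, 1.572]
force: [-0.4, 0.1, 0.3]
grip_width: 0.0939
grip_force: 0.0
```

Run:
```python
from m import *
o=ctrl.get_obs();c,P=shot('wrist');print(o['ee_pos'],o['eef_rot'])
cv2.imwrite('pics/w8.png',c['color'])
for d in ctrl.cut_out('cup_mid',c)[:3]:
  cn=max(cv2.findContours(d['mask'].astype(np.uint8),0,1)[0],key=cv2.contourArea);q=cv2.minEnclosingCircle(cn)
  a=c['color'][d['mask']].mean(0).round();X=atz(c,P,q[0],.053);print(d['conf'],q,a,X,inc(list(X[:2])+[.022])[0])
```

```text
[ 0.4429 -0.2787  0.1683] [-3.1388 -0.0021  1.572 ]
0.79 ((211.0, 265.8809509277344), 25.738061904907227) [ 99.  84. 152.] [ 0.3969 -0.3641  0.053 ] [-1.68 -0.96  2.98]
0.67 ((253.99440002441406, 187.86927795410156), 30.398221969604492) [ 91. 116. 143.] [ 0.4436 -0.2769  0.053 ] [ 0.06 -0.02  2.98]
0.64 ((192.1458740234375, 91.26056671142578), 34.2436408996582) [104.  88. 159.] [ 0.3843 -0.1824  0.053 ] [ 1.95 -1.21  2.97]
```

View pics/w8.png

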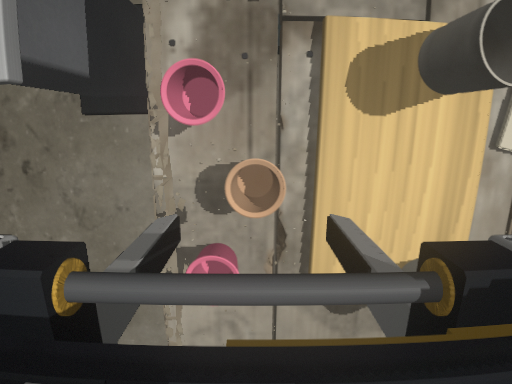

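The terracotta cup's rim centre is at (255,187), which gives (0.444,-0.2765), under the fingers. The pink cups lie clear of the closing line.

move_arm --pt "1 0.04 0.02 0.3 0 0 0" --pt "1 0 0 0.3 0 0 0" --pt "1 0 0 0.3 0 0 0" --pt "1 0 0 0.3 0 0 0" --pt "1 0 0 0.3 0 0 0" --pt "1 0 0 0.3 0 0 0" --pt "1 0 0 0.3 0 0 0" --pt "1 0 0 0.3 0 0 0" --pt "1 0 0 0.3 0 0 0" --pt "1 0 0 0.2 0 0 0" --pt "0.4 0 0 0 0 0 0" --pt "0.4 0 0 0 0 0 0" --pt "0.4 0 0 0 0 0 0" --pt "0.4 0 0 0 0 0 0" --pt "0.4 0 0 0 0 0 0" --pt "0.4 0 0 0 0 0 0" --pt "0.4 0 0 0 0 0 0" --force 12

```text
time_s: 26.15
ee_pos: [0.4455, -0.2779, 0.0255]
eef_rot: [3.141, 0.001, 1.572]
force: [-1.2, 0.1, 6.0]
grip_width: 0.0607
grip_force: 12.0
```

move_arm --pt "0.4 0 0 -0.1 0 0 0" --pt "0.4 0 0 -0.2 0 0 0" --pt "0.4 0 0 -0.3 0 0 0" --pt "0.4 0 0 -0.3 0 0 0" --pt "0.4 0 0 -0.3 0 0 0" --pt "0.4 0 0 -0.2 0 0 0" --pt "0.4 0.01 0.38 0 0 0 0" --pt "0.4 0.01 0.38 0 0 0 0" --pt "0.4 0.01 0.38 0 0 0 0" --pt "0.4 0.01 0.38 0 0 0 0" --pt "0.4 0.01 0.38 0 0 0 0" --pt "0.4 0.01 0.38 0 0 0 0" --pt "0.4 0.01 0.38 0 0 0 0" --pt "0.4 0.01 0.38 0 0 0 0" --pt "0.4 0.01 0.38 0 0 0 0" --pt "0.4 0.01 0.38 0 0 0 0" --pt "0.4 0.01 0.38 0 0 0 0" --pt "0.4 0 0 0 0 0 0"

```text
time_s: 27.95
ee_pos: [0.6555, -0.2714, 0.0946]
eef_rot: [3.142, -0.0, 1.573]
force: [-0.9, -0.3, -0.8]
grip_width: 0.0609
grip_force: 12.0
```

Run:
```python
from m import *
o=ctrl.get_obs();c,P=shot('wrist');print(o['ee_pos'],o['eef_rot'],o['grip_width'],o['force'])
cv2.imwrite('pics/w9.png',c['color'])
t,T=shot('top')
for cc,PP,z in((c,P,o['ee_pos'][2]+.031),(t,T,o['ee_pos'][2]+.031)):
 for d in ctrl.cut_out('cup_mid',cc)[:4]:
  cn=max(cv2.findContours(d['mask'].astype(np.uint8),0,1)[0],key=cv2.contourArea);q=cv2.minEnclosingCircle(cn)
  print(d['conf'],q,c['color'][d['mask']].mean(0).round(),atz(cc,PP,q[0],z))
```

```text
[ 0.6555 -0.2714  0.0946] [ 3.1416 -0.0002  1.5727] 0.06085150014206541 [-0.8778 -0.3489 -0.7582]
0.71 ((252.35179138183594, 241.003173828125), 57.25394821166992) [ 68.  88. 109.] [ 0.6551 -0.2664  0.1256]
0.71 ((254.0, 15.016854286193848), 74.52865600585938) [85. 94. 98.] [ 0.6557 -0.1554  0.1256]
0.57 ((380.7012939453125, 246.82467651367188), 11.162562370300293) [42. 45. 48.] [ 0.3953 -0.3587  0.1256]
0.51 ((307.0, 178.5), 35.64066696166992) [103. 136. 154.] [ 0.591  -0.157   0.1256]
```

View pics/w9.png

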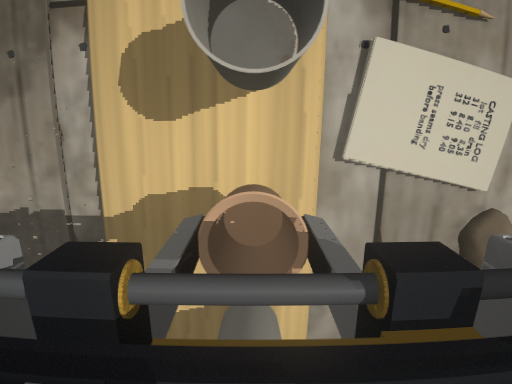

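move_arm --pt "0.4 -0.04 -0.01 0.2 0 0 0" --pt "0.4 0 0 0.2 0 0 0" --pt "0.4 0 0 0.2 0 0 0" --pt "0.4 0 0 0.2 0 0 0" --pt "0.4 0 0 0.15 0 0 0" --pt "0.4 0 0 0.07 0 0 0" --pt "0.4 0 0 0.04 0 0 0" --pt "0.4 0 0 0 0 0 0" --pt "0.4 0 0 0 0 0 0"

```text
time_s: 29.05
ee_pos: [0.654, -0.274, 0.0424]
eef_rot: [3.141, 0.0, 1.572]
force: [-0.2, 0.4, 0.3]
grip_width: 0.0611
grip_force: 12.0
```

move_arm --pt "0.4 0 0 0.04 0 0 0" --pt "0.4 0 0 0.03 0 0 0" --pt "0.4 0 0 0 0 0 0" --pt "0.4 0 0 0 0 0 0"

```text
time_s: 29.45
ee_pos: [0.6541, -0.2742, 0.0396]
eef_rot: [3.141, 0.001, 1.572]
force: [-1.2, 1.4, 6.7]
grip_width: 0.0608
grip_force: 12.0
```

move_arm --pt "0.9 0 0 0 0 0 0" --pt "0.9 0 0 0 0 0 0" --pt "0.9 0 0 0 0 0 0" --pt "0.9 0 0 0 0 0 0" --pt "0.9 0 0 -0.1 0 0 0" --pt "0.9 0 0 -0.3 0 0 0" --pt "0.9 0 0 -0.5 0 0 0" --pt "0.9 0 0 -0.5 0 0 0" --pt "0.9 0 0 -0.5 0 0 0" --pt "0.9 0 -0.2 -0.5 0 0 0" --pt "0.9 -0.1 -0.3 -0.5 0 0 0" --pt "0.9 -0.3 -0.3 -0.5 0 0 0" --pt "0.9 -0.3 -0.3 -0.5 0 0 0" --pt "0.9 -0.3 -0.3 -0.5 0 0 0" --pt "0.9 -0.3 -0.3 -0.5 0 0 0" --pt "0.9 0 0 -0.5 0 0 0" --pt "0.9 0 0 0 0 0 0"

```text
time_s: 31.15
ee_pos: [0.5689, -0.3398, 0.3139]
eef_rot: [3.135, 0.004, 1.571]
force: [-0.3, -0.1, -0.2]
grip_width: 0.0851
grip_force: 0.0
```

Run:
```python
from m import *
o=ctrl.get_obs();c,P=shot('wrist');print(o['ee_pos'],o['eef_rot'])
cv2.imwrite('pics/w10.png',cv2.resize(c['color'][:250,120:420],None,fx=2.4,fy=2.4))
for d in ctrl.cut_out('cup_mid',c)[:4]:
  cn=max(cv2.findContours(d['mask'].astype(np.uint8),0,1)[0],key=cv2.contourArea);q=cv2.minEnclosingCircle(cn)
  print(d['conf'],q,atz(c,P,q[0],.067))
t,T=shot('top')
for d in ctrl.cut_out('mould_mid',t)[:2]: print(d['conf'],atz(t,T,d['centre'][::-1],.026))
```

```text
[ 0.5689 -0.3398  0.3139] [3.1355 0.0041 1.5708]
0.72 ((312.34375, 121.65625), 22.94675064086914) [ 0.6542 -0.2731  0.067 ]
0.71 ((125.91578674316406, 58.11052703857422), 26.40122413635254) [ 0.397  -0.1863  0.067 ]
0.65 ((143.36624145507812, 191.61146545410156), 22.621570587158203) [ 0.4075 -0.3739  0.067 ]
0.69 [ 0.4365 -0.0434  0.026 ]
0.17 [0.7307 0.0983 0.026 ]
```

View pics/w10.png

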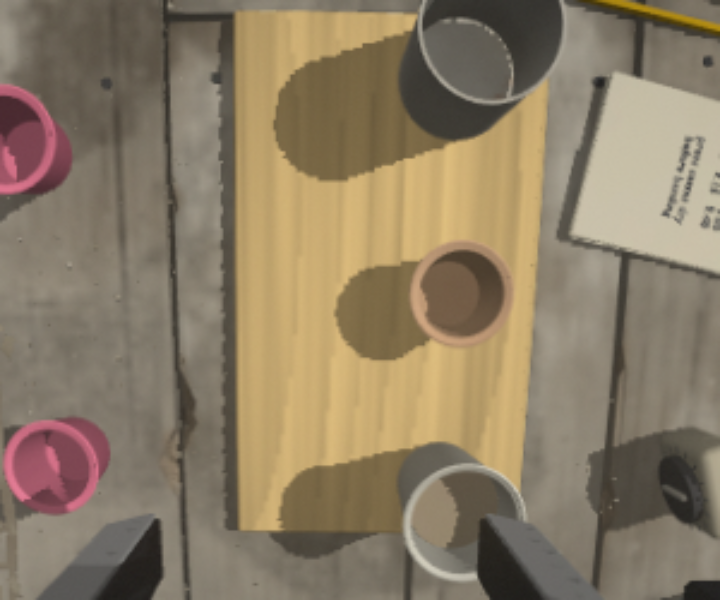

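Run:
```python
from m import *
o=ctrl.get_obs();c,P=shot('wrist')
g=c['color']
for p,z in(((325,12.1),.111),((313.3,217.1),.11),((312.1,122.5),.067)): print(atz(c,P,p,z))
# board edges
d=ctrl.cut_out('ware_board',c)[0]
q=cv2.approxPolyDP(cv2.convexHull(max(cv2.findContours(d['mask'].astype(np.uint8),0,1)[0],key=cv2.contourArea)),4,True)[:,0];print([(p.tolist(),atz(c,P,p,.014)[:2]) for p in q])
for p in [(235,12),(238,530),(548,100),(521,478)]: print(atz(c,P,(p[0]/2.4+120,p[1]/2.4),.014))
print(o['ee_pos'],inc([.437,-.06,.2]))
```

```text
[ 0.653  -0.1433  0.111 ]
[ 0.6493 -0.3951  0.11  ]
[ 0.6506 -0.2717  0.067 ]
[([292, 6], array([ 0.6257, -0.1026])), ([350, 40], array([ 0.714 , -0.1489])), ([338, 203], array([ 0.71  , -0.4021])), ([286, 223], array([ 0.6242, -0.4369])), ([221, 223], array([ 0.5149, -0.4371])), ([219, 7], array([ 0.5185, -0.1042]))]
[ 0.5169 -0.1014  0.014 ]
[ 0.512  -0.4332  0.014 ]
[ 0.7115 -0.1514  0.014 ]
[ 0.708  -0.3955  0.014 ]
[ 0.5688 -0.3386  0.3075] (array([ 5.57, -2.63,  2.16]), None)
```

Seen from above, the cup stands upright on the board, within about 2 mm of the midpoint. Next is the mould.

move_arm --pt "1 0.385 -0.175 0.143 0 0 0" --pt "1 0.385 -0.175 0.143 0 0 0" --pt "1 0.385 -0.175 0.143 0 0 0" --pt "1 0.385 -0.175 0.143 0 0 0" --pt "1 0.385 -0.175 0.143 0 0 0" --pt "1 0.385 -0.175 0.143 0 0 0" --pt "1 0.385 -0.175 0.143 0 0 0" --pt "1 0.385 -0.175 0.143 0 0 0" --pt "1 0.385 -0.175 0.143 0 0 0" --pt "1 0.385 -0.175 0.143 0 0 0" --pt "1 0.385 -0.175 0.143 0 0 0" --pt "1 0.385 -0.175 0.143 0 0 0" --pt "1 0.385 -0.175 0.143 0 0 0" --pt "1 0.385 -0.175 0.143 0 0 0" --pt "1 0.385 -0.175 0.143 0 0 0" --pt "1 0 0 0 0 0 0" --pt "1 0 0 0 0 0 0" --pt "1 0 0 0 0 0 0"

```text
time_s: 33.25
ee_pos: [0.4377, -0.051, 0.2014]
eef_rot: [3.141, 0.0, 1.572]
force: [0.0, -0.7, -0.8]
grip_width: 0.0937
grip_force: 0.0
```

```bash
cat > mo.py <<'E'
from m import *
o=ctrl.get_obs();c,P=shot('wrist');print(o['ee_pos'],o['eef_rot'])
g=cv2.cvtColor(c['color'],cv2.COLOR_BGR2HSV);m=cv2.inRange(g,np.array([0,0,175]),np.array([180,45,255]));m[250:]=0
m=cv2.morphologyEx(m,cv2.MORPH_CLOSE,np.ones((9,9)))
for q in sorted(cv2.findContours(m,0,1)[0],key=cv2.contourArea)[-2:]:
  W=np.array([atz(c,P,p,.026)[:2] for p in q[:,0]],np.float32);print('white',cv2.boundingRect(q),cv2.minAreaRect(W))
for d in ctrl.cut_out('mould_mid',c)[:2]:
  q=max(cv2.findContours(d['mask'].astype(np.uint8),0,1)[0],key=cv2.contourArea)
  W=np.array([atz(c,P,p,.026)[:2] for p in q[:,0]],np.float32);print(d['conf'],cv2.boundingRect(q),cv2.minAreaRect(W))
E
python3 mo.py; python3 -c "
from m import *
c,P=shot('wrist');cv2.imwrite('pics/w11.png',cv2.resize(c['color'][60:300,130:430],None,fx=2,fy=2))"
```

```text
[ 0.4377 -0.051   0.2014] [3.1413 0.0002 1.5715]
white (186, 124, 41, 126) ((0.37979036569595337, -0.06594007462263107), (0.16207370162010193, 0.041842781007289886), 81.40644073486328)
white (0, 11, 47, 200) ((0.13712628185749054, 0.02781181037425995), (0.24182672798633575, 0.06824355572462082), 89.34361267089844)
0.65 (236, 142, 45, 56) ((0.44484344124794006, -0.040819715708494186), (0.06395144015550613, 0.04979554936289787), 81.98524475097656)
```

View pics/w11.png

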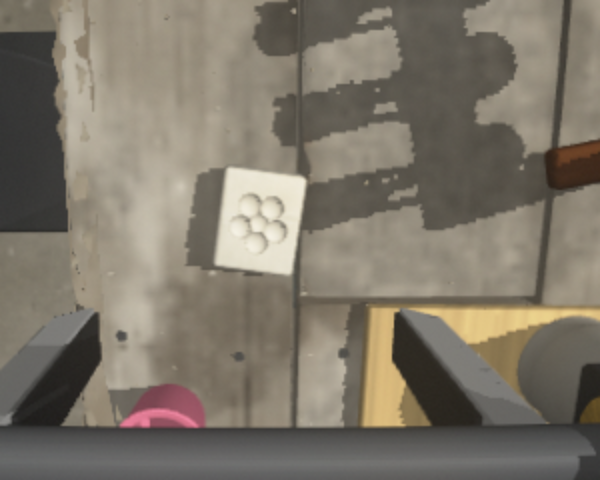

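The mould's top has its corners at (227,167) to (293,275) in the crop: flower up, yaw about -7.8°, centre (0.445,-0.041).

move_arm --pt "1 0.2 0.14 0.2 0 0 0" --pt "1 0 0 0.3 0 0 0.068" --pt "1 0 0 0.3 0 0 0.068" --pt "1 0 0 0.4 0 0 0" --pt "1 0 0 0.4 0 0 0" --pt "1 0 0 0.4 0 0 0" --pt "1 0 0 0.4 0 0 0" --pt "1 0 0 0.4 0 0 0" --pt "1 0 0 0.4 0 0 0" --pt "1 0 0 0.3 0 0 0" --pt "1 0 0 0.2 0 0 0" --pt "1 0 0 0.15 0 0 0" --pt "1 0 0 0.06 0 0 0" --pt "1 0 0 0 0 0 0" --pt "0.3 0 0 0 0 0 0" --pt "0.3 0 0 0 0 0 0" --pt "0.3 0 0 0 0 0 0" --pt "0.3 0 0 0 0 0 0" --pt "0.3 0 0 0 0 0 0" --pt "0.3 0 0 0 0 0 0" --force 20

```text
time_s: 35.4
ee_pos: [0.4444, -0.0404, 0.0058]
eef_rot: [3.141, 0.0, 1.436]
force: [-0.7, 0.6, 0.3]
grip_width: 0.0495
grip_force: 7.2
```

move_arm --pt "0.3 0 0 0 0 0 0" --pt "0.3 0 0 0 0 0 0"

```text
time_s: 35.6
ee_pos: [0.4444, -0.0404, 0.0058]
eef_rot: [3.141, 0.0, 1.436]
force: [-0.6, -0.3, 1.2]
grip_width: 0.0492
grip_force: 20.0
```

move_arm --pt "0.3 0 0 -0.15 0 0 0" --pt "0.3 0 0 -0.35 0 0 0" --pt "0.3 0 0 -0.4 0 0 0" --pt "0.3 0 0 -0.4 0 0 0" --pt "0.3 0 0 -0.4 0 0 -0.062" --pt "0.3 0 0 -0.4 0 0 -0.063" --pt "0.3 -0.382 0.185 0 0 0 0" --pt "0.3 -0.382 0.185 0 0 0 0" --pt "0.3 -0.382 0.185 0 0 0 0" --pt "0.3 -0.382 0.185 0 0 0 0" --pt "0.3 -0.382 0.185 0 0 0 0" --pt "0.3 -0.382 0.185 0 0 0 0" --pt "0.3 -0.382 0.185 0 0 0 0" --pt "0.3 -0.382 0.185 0 0 0 0" --pt "0.3 -0.382 0.185 0 0 0 0" --pt "0.3 -0.382 0.185 0 0 0 0" --pt "0.3 -0.382 0.185 0 0 0 0" --pt "0.3 -0.382 0.185 0 0 0 0" --pt "0.3 0 0 0 0 0 0" --pt "0.3 0 0 0 0 0 0"

```text
time_s: 37.6
ee_pos: [0.5526, -0.2704, 0.1105]
eef_rot: [-3.141, -0.0, 1.56]
force: [-0.2, 0.4, -2.4]
grip_width: 0.0498
grip_force: 20.0
```

Run:
```python
from m import *
o=ctrl.get_obs();print(o['ee_pos'],o['eef_rot'],o['grip_width']);print(inc([.553,-.2705,.021]))
c,P=shot('wrist');cv2.imwrite('pics/w12.png',cv2.resize(c['color'][60:320,130:430],None,fx=2,fy=2))
for d in ctrl.cut_out('cup_mid',c)[:3]:
  q=cv2.minEnclosingCircle(max(cv2.findContours(d['mask'].astype(np.uint8),0,1)[0],key=cv2.contourArea));print(d['conf'],q,atz(c,P,q[0],.067))
```

```text
[ 0.5526 -0.2704  0.1105] [-3.1409 -0.0005  1.5604] 0.04976128238545577
(array([-0.  ,  0.01,  1.79]), None)
0.65 ((374.3793640136719, 206.50389099121094), 42.80653762817383) [ 0.6487 -0.269   0.067 ]
0.57 ((55.32841873168945, 98.42276000976562), 48.00540542602539) [ 0.4053 -0.1824  0.067 ]
```

View pics/w12.png

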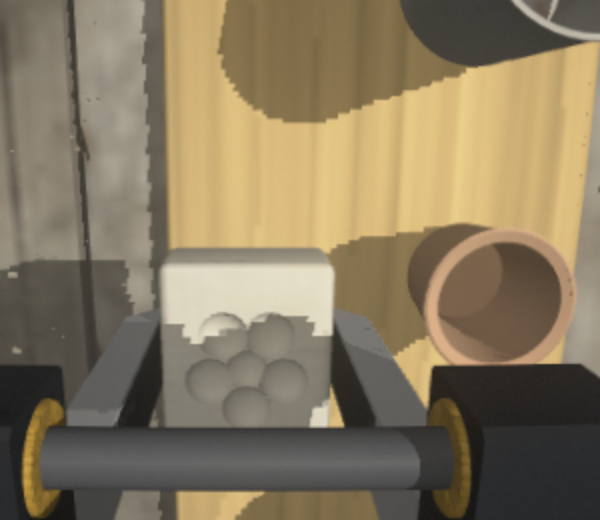

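move_arm --pt "0.3 0 0 0.3 0 0 0" --pt "0.3 0 0 0.3 0 0 0" --pt "0.3 0 0 0.3 0 0 0" --pt "0.3 0 0 0.3 0 0 0" --pt "0.3 0 0 0.25 0 0 0" --pt "0.3 0 0 0.15 0 0 0" --pt "0.3 0 0 0.1 0 0 0" --pt "0.3 0 0 0.05 0 0 0" --pt "0.3 0 0 0.04 0 0 0" --pt "0.3 0 0 0 0 0 0" --pt "0.3 0 0 0 0 0 0"

```text
time_s: 38.8
ee_pos: [0.5532, -0.2708, 0.0216]
eef_rot: [3.141, 0.0, 1.561]
force: [-0.3, 0.6, -1.2]
grip_width: 0.0492
grip_force: 20.0
```

move_arm --pt "0.3 0 0 0.03 0 0 0" --pt "0.3 0 0 0.02 0 0 0" --pt "0.3 0 0 0 0 0 0" --pt "0.3 0 0 0 0 0 0"

```text
time_s: 39.2
ee_pos: [0.5532, -0.2708, 0.0198]
eef_rot: [3.141, 0.0, 1.561]
force: [-3.8, 1.5, 8.5]
grip_width: 0.0494
grip_force: 20.0
```

move_arm --pt "0.65 0 0 0 0 0 0" --pt "0.65 0 0 0 0 0 0" --pt "0.65 0 0 0 0 0 0" --pt "0.65 0 0 -0.1 0 0 0" --pt "0.65 0 0 -0.3 0 0 0" --pt "0.65 0 0 -0.5 0 0 0" --pt "0.65 0 0 -0.5 0 0 0" --pt "0.65 0 0 -0.5 0 0 0" --pt "0.65 0 0 -0.5 0 0 0" --pt "0.65 -0.1 0 -0.5 0 0 0" --pt "0.65 -0.2 0 -0.5 0 0 0" --pt "0.65 -0.3 0 -0.5 0 0 0" --pt "0.65 -0.3 0 -0.5 0 0 0" --pt "0.65 -0.3 0 -0.5 0 0 0" --pt "0.65 -0.2 0 -0.5 0 0 0" --pt "0.65 0 0 0 0 0 0" --pt "0.65 0 0 0 0 0 0" --pt "0.65 0 0 0 0 0 0" --pt "0.65 0 0 0 0 0 0"

```text
time_s: 41.1
ee_pos: [0.5522, -0.3401, 0.2879]
eef_rot: [-3.14, -0.001, 1.561]
force: [-0.1, -0.6, -0.5]
grip_width: 0.0609
grip_force: 0.0
```

```bash
python3 mo.py
python3 - <<'E'
from m import *
o=ctrl.get_obs();c,P=shot('wrist')
a=cv2.resize(c['color'][:250,150:400],None,fx=2,fy=2)
s,S=shot('side');b=cv2.resize(s['color'][140:340,180:400],(300,273))
p=np.zeros((500,800,3),np.uint8);p[:,:500]=a;p[:273,500:]=b;cv2.imwrite('pics/x13.png',p)
for d in ctrl.cut_out('cup_mid',c)[:3]:
  q=cv2.minEnclosingCircle(max(cv2.findContours(d['mask'].astype(np.uint8),0,1)[0],key=cv2.contourArea));print(d['conf'],q,atz(c,P,q[0],.067))
for k in('red','yellow','brown'):print(k,[b for b in blobs(s,*COL[k],30)])
E
```

```text
[ 0.5522 -0.3401  0.2879] [-3.1404 -0.0008  1.5613]
white (237, 100, 34, 43) ((0.553579568862915, -0.27186912298202515), (0.059917476028203964, 0.04826490581035614), 89.45964813232422)
white (376, 25, 107, 94) ((0.8101464509963989, -0.20180076360702515), (0.10248196870088577, 0.14407475292682648), 77.98524475097656)
0.63 (235, 99, 36, 46) ((0.5526819825172424, -0.27234214544296265), (0.06425110250711441, 0.050747521221637726), 86.44795227050781)
0.86 ((149.64620971679688, 197.39556884765625), 23.32950210571289) [ 0.4066 -0.3745  0.067 ]
0.7 ((130.74066162109375, 56.510372161865234), 27.11848258972168) [ 0.3964 -0.1873  0.067 ]
red [(365, [467.5, 256.3], [454, 246, 27, 23]), (112, [275.5, 177.5], [271, 170, 13, 15])]
yellow [(84, [236.4, 159.8], [233, 153, 7, 14]), (35, [335.4, 237.2], [323, 235, 26, 5])]
brown [(125, [290.7, 231.5], [281, 221, 19, 18]), (109, [285.9, 182.2], [281, 175, 10, 15]), (79, [264.4, 173.0], [261, 166, 8, 14]), (76, [298.9, 199.5], [295, 189, 9, 22]), (73, [245.3, 163.5], [242, 157, 7, 14]), (70, [229.1, 195.9], [220, 192, 20, 9]), (69, [227.9, 155.0], [225, 149, 7, 13])]
```

View pics/x13.png

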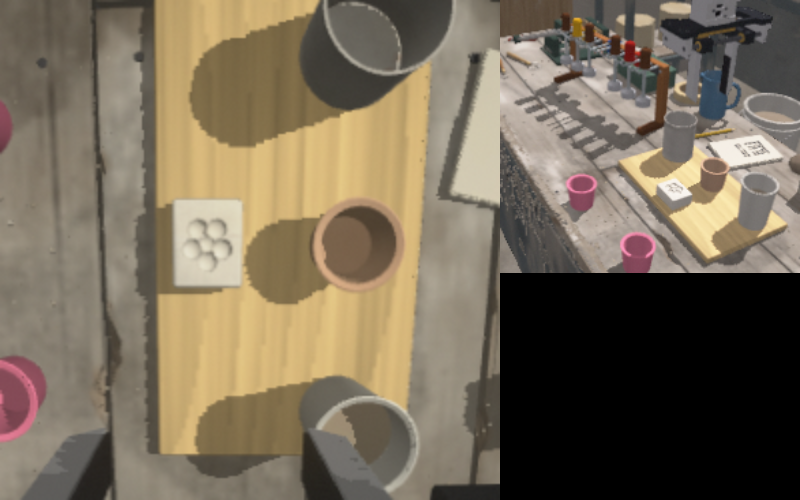

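Run:
```python
from m import *
c,P=shot('wrist')
for n,p,z in(('tin',(379,9),.111),('beaker',(366.5,445),.11),('cup',(358,244.5),.067),('mould',(208,243),.04),('b',(160,455),.014),('b',(156,200),.014)): print(n,atz(c,P,(p[0]/2+150,p[1]/2),z))
```

```text
tin [ 0.6507 -0.1445  0.111 ]
beaker [ 0.6544 -0.3994  0.11  ]
cup [ 0.6539 -0.2744  0.067 ]
mould [ 0.5545 -0.2729  0.04  ]
b [ 0.5142 -0.4398  0.014 ]
b [ 0.5165 -0.2412  0.014 ]
```

```bash
python3 -c "
from station import ctrl
print(ctrl.hand_in())"
```

```text
the job is handed in; nothing more can be done
None
```

I handed the job in after about 41 s of robot time, but the judge returned no result: the red and yellow tampers hang on their own hooks (no blue one was on the bench), the cup stands about 2 mm from midway, and the mould lies flower up about 10 cm in front of it, along the board.

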